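Latch the draw-bench safety hook onto its anchor pin

ROBOT

A 6-joint arm with a two-finger parallel gripper is mounted at the origin on a cart in front of the work surface, level with it; the furniture and walls round the work are solid. World frame = base frame: x ahead of the robot, y to its left, z up, the work surface at z = 0. Lengths are in mm, angles in rad, forces in N, time in s.
With the tool pointing down it reaches from about 350 to 975 mm from the base axis. Payload 7.1 kg.
Tool frame: the origin (TCP) lies midway between the tips of the shut fingers; the grasp point (between the pads) lies 19 mm behind it (ctrl.grasp_offset is the distance from the TCP to the grasp point, in mm); z points along the fingers, y is the line along which they close (so a half turn about z gives the same grasp; the last joint's range is limited). The gripper opens to 88 mm and grips with 3 to 60 N. Pads are 20 mm wide; open, the fingers measure 115 mm over their backs; the gripper's body (75 mm by 178 mm) begins 61 mm behind the grasp point.
Start: joints at [1.09, 0.423, 1.63, -0, 1.089, -0.019], TCP at [278.443, 559.531, 222.675] pointing down, gripper open.
Joint ranges: [-3, 3], [-0.9, 2.11], [0.09, 2.58], [-1.31, 4.45], [0.11, 2.69], [-2.54, 2.54]. Speed limits (rad/s): [2.39, 2.39, 3.01, 3.14, 3.14, 3.14].

INTERFACE

Orientations are given as a rotation vector (axis times angle).
In Python, from workcell import sensors, viewer, ctrl gives the robot as it stands. The module is installed in compiled form; this text tells all that it offers.
- The arm moves only by the shell command python3 -m handwheel 'ROWS'. ROWS is JSON, a list of rows, each a list of 7 numbers: the shift along the tool's x, y, z in mm, then the turn, a rotation vector about the tool's x, y, z in rad, then the closure, from 0 (fully open) to 1 (shut). In form: [[x, y, z, rx, ry, rz, jaw], ...]. A call has 1 to 10 rows; each row shifts and turns the commanded pose from where the row before left it, along the tool's axes as they then stand; what a row does not reach is not made up. A row lasts 1/8 s, in which the tool goes at most 62.5 mm and 10.7 degrees, less where a joint would pass 70% of its speed; a pose out of reach is approached as far as the arm can. A call is refused whole if a number of a shift passes 62.5 or a number of a turn 0.188, either way. A call with a gripper value outside its range is refused whole. The fingers move at their own pace and stop on an object; the grip force is fixed at half the most. Time passes only in rows, so rows that do not move let the fingers close. It gives the time, the measured TCP pose, the force, the opening and the grip force at its end, in the units of the state.
- sensors.get_obs(): the state, without advancing time (a new reading comes with each control period).
- viewer.get_image(name): name is "scene" or "side" or "wrist"; returns a dict with "frame" (400x640x3 uint8, blue, green, red), "fov_y" (degrees; the focal length in pixels is half the picture's height over the tangent of half this angle, whatever the lens; pixels are square), "cx", "cy" (the principal point, pixels), "distortion" ([k1, k2, p1, p2, k3] as OpenCV has them; the pictures are not rectified), "R" (3x3) and "t" (3): a world point X has camera coordinates R X + t. Camera axes: x right, y down, z forward; pixel columns grow to the right and rows downward; lengths in mm; the calibration is good to about 2 mm. A picture is of the moment at which its call begins. There is no depth.
- ctrl.close_job(): hands the job in; it is judged then, once.
The state is a dict: "t": time; "qpos": joint angles; "qvel": joint speeds; "joint_torque": joint torques, N m; "ee_pos": TCP position; "orientation": TCP orientation; "ft_force": force on the tool from outside, world axes, zero at the start; "moment": the same for the moment, N m; "width": finger opening in mm; "grasp_force": force on a finger pad.
Only numpy, scipy, OpenCV 4.12 (cv2) and the standard library are available. Lean on these libraries where they do the work, as an engineer would, in place of code of your own. Each camera call takes 0.05 s, during which the arm holds its last target. There are 200 camera calls.

TASK

Get the wire-drawing tackle ready: take the steel hook with the red sprung safety latch and push it, mouth down, onto the cross pin of the green anchor bracket until it is fully home, standing on the bracket's base, and the latch has flipped shut under the pin. Keep hold of the hook while you push it on, then let go; leave the plain hook without a latch where it stands.

Things in the scene. Friction and masses are not known exactly. Their poses are not given: they have to be found in the camera images.
- safety_hook: Hook to use: loose steel, 0.3-0.5 kg, stands mouth down on two feet; 32 mm thick (x), 62 wide (y), 130 high; origin centre of underside, z up. On top a black grip block 28x28 mm, 90-130 mm high, red collar under it. Pull eye out to y=57 at 62-91 mm height; red thumb tab out to y=-40, 29 mm high. Mouth (open along x) 50 mm wide at the feet, narrows to y=-9..9 at 20 mm height.
- latch_gate (a joint): Red sprung latch in the safety hook's mouth, hinged about its x at y=-14 mm, 29 mm height. 0 = shut: level across the throat to y=+7. Grows to 1.4 rad as its tip is pushed up into the throat. Starts to open at about 7 N at mid throat, more than the hook's weight, so press the hook down. The spring shuts it once the pin's centre is about 56 mm above the feet.
- throat (a point): Point in the safety hook where the pin's centre lies when home: x = y = 0, 58 mm above the hook's underside. The throat is open from y = -17 to +9 mm, its top is at 66 mm height. Axes as the hook's.
- bracket: Green clevis bracket fixed to the bench; origin centre of its underside, z up. Base plate 112 x 112 x 12 mm with a bolt head near each corner. Two cheeks at x = -41 and +41 mm, 10 mm thick, 36 mm wide (y), 88 mm high, 72 mm clear between them; the pin joins them along x. A hook with its feet on the base plate (12 mm up) is home; either way round is right.
- pin (a point): Middle of the bracket's round steel cross pin: 12 mm diameter, 72 mm free length along the point's x, 70 mm above the bench. Axes as the bracket's. The hook's x must lie along the pin.
- plain_hook: Bystander, to stay where it stands: a loose steel hook of the same shape, size and axes with a black grip, but without red collar, latch or tab.

How it is judged:
By the outcome, as a careful person would: the job done as asked, in the order asked, and still so for the second after the job is handed in, with the robot touching nothing.
It also fails if it takes over 40 s, if anything falls off the work surface, if the arm or the gripper's body presses on something with over 40 N, if the wrist force passes 120 N, or if a joint passes its speed limit or range.

## Working session

There is one attempt and no reset: what is moved stays moved. The work goes in short steps, Python scripts to look and compute and a shell command to move; the robot and the scene stay as the last step left them, time stands still between calls to the robot, and variables do not carry over. Pictures are saved under pics/ and viewed, at most 10 in all, crops included, and the job is handed in when it is done.

```bash
mkdir -p pics; cat > h.py <<'E'
import numpy as np, cv2, pickle
from workcell import sensors, viewer, ctrl
def snap(n,f):
    d=viewer.get_image(n); cv2.imwrite(f'pics/{f}.png',d['frame']); pickle.dump(d,open(f'pics/{f}.pkl','wb')); return d
def load(f): return pickle.load(open(f'pics/{f}.pkl','rb'))
def K(d):
    h=d['frame'].shape[0]; f=h/2/np.tan(np.radians(d['fov_y'])/2)
    return np.array([[f,0,d['cx']],[0,f,d['cy']],[0,0,1.]])
def ray(d,u,v):
    p=cv2.undistortPoints(np.array([[[u,v]]],float),K(d),np.array(d['distortion'],float))[0,0]
    R=np.array(d['R']);t=np.array(d['t']); return -R.T@t, R.T@np.array([p[0],p[1],1])
def onz(d,u,v,z):
    c,r=ray(d,u,v); return c+r*(z-c[2])/r[2]
def proj(d,X):
    R=np.array(d['R'],float); return cv2.projectPoints(np.array(X,float).reshape(-1,1,3),cv2.Rodrigues(R)[0],np.array(d['t'],float),K(d),np.array(d['distortion'],float))[0].reshape(-1,2)
def tri(l):
    A=np.zeros((3,3));b=np.zeros(3)
    for d,u,v in l:
        c,r=ray(d,u,v);r/=np.linalg.norm(r);M=np.eye(3)-np.outer(r,r);A+=M;b+=M@c
    return np.linalg.solve(A,b)
E
python3 - <<'E'
from h import *
a=snap('scene','s0');b=snap('side','d0');c=snap('wrist','w0')
for x in(a,b,c): print((-np.array(x['R']).T@np.array(x['t'])).round(),x['fov_y'],x['distortion'])
cv2.imwrite('pics/c0.png',cv2.resize(np.vstack([a['frame'],b['frame']]),(480,600)))
o=sensors.get_obs();print(o['t'],o['ee_pos'],o['orientation'],o['ft_force'],o['width'])
E
```

```text
[ -18. -338.  609.] 53.53132730191889 [-0.01238199  0.          0.          0.          0.        ]
[  90. -724.  764.] 42.796065453988064 [0.01067655 0.         0.         0.         0.        ]
[206. 595. 385.] 71.03805118653148 [-0.01741096  0.          0.          0.          0.        ]
0.15 [278.25360824 559.14448103 222.05264735] [-7.18880202e-01 -3.05794974e+00  1.89414299e-03] [-0.03746649 -0.67602448  0.50221458] 88.05687081162569
```

View pics/s0.png

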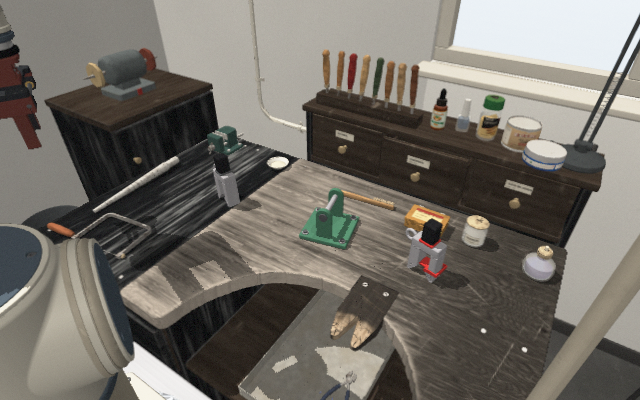

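View pics/d0.png

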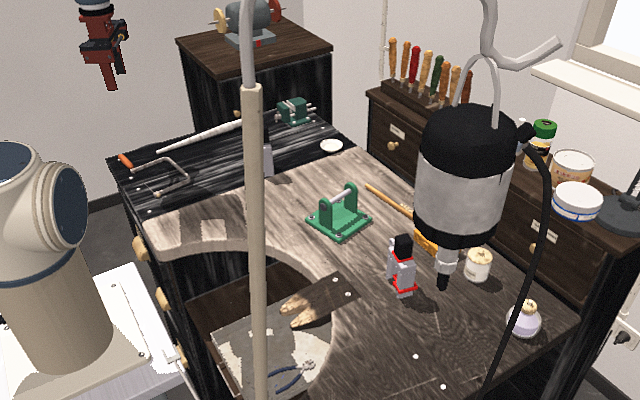

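The scene view shows the red-collared hook near (430,250), the bracket near (330,222) and the plain hook near (226,180). In the side view the safety hook is at (402,265) and the bracket at (339,212), and a hanging motor covers the area right of the hook. I'll enlarge both.

```bash
python3 - <<'E'
from h import *
a=load('s0')['frame'][180:290,295:455];b=load('d0')['frame'][175:305,300:430]
cv2.imwrite('pics/e1.png',cv2.resize(a,None,fx=5,fy=5,interpolation=2));cv2.imwrite('pics/e2.png',cv2.resize(b,None,fx=4.5,fy=4.5,interpolation=2))
E
```

```text
(no output)
```

View pics/e1.png

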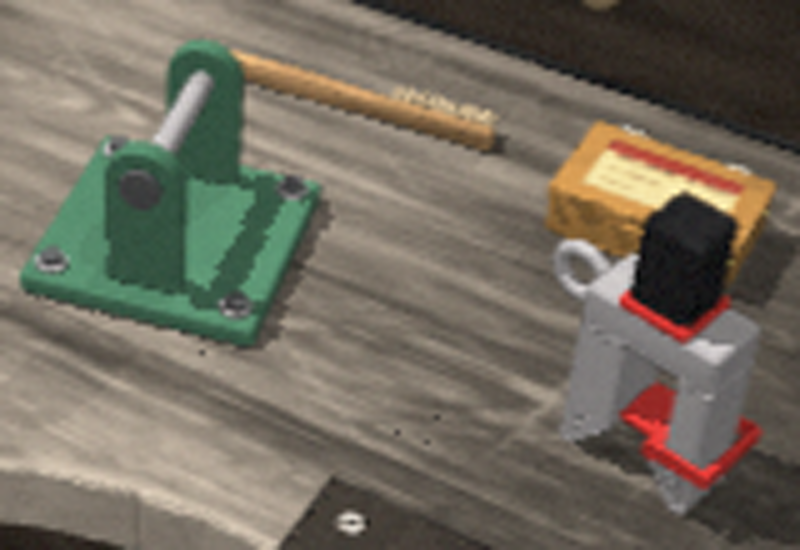

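View pics/e2.png

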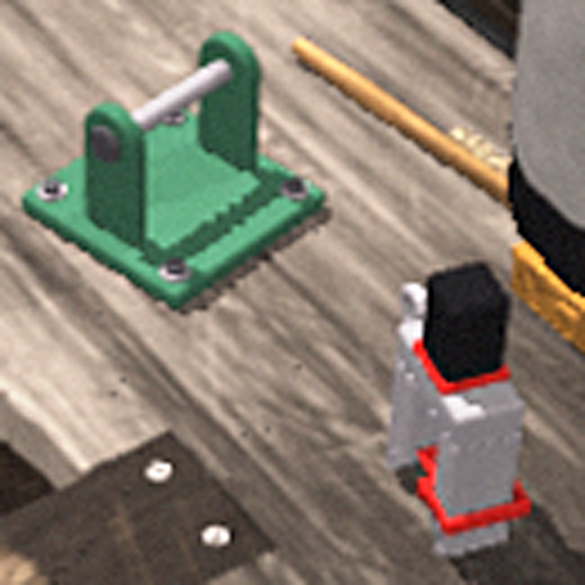

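The crops give clear bracket corners, pin ends, grip top, eye and tab corners in both views. Now I'll fit the poses to them.

```bash
cat > fit.py <<'E'
from h import *
from scipy.optimize import least_squares
a=load('s0');b=load('d0')
S=lambda u,v:(a,295+u/5,180+v/5)
D=lambda u,v:(b,300+u/4.5,175+v/4.5)
def fit(obs,x0):
    def f(q):
        c,s=np.cos(q[2]),np.sin(q[2]);r=[]
        for (d,u,v),P in obs:
            X=[q[0]+c*P[0]-s*P[1],q[1]+s*P[0]+c*P[1],P[2]]
            r+=list(proj(d,X)[0]-[u,v])
        return np.array(r)
    s=least_squares(f,x0,loss='soft_l1'); print(s.x.round(3),'deg',np.degrees(s.x[2]).round(1));print(s.fun.reshape(-1,2).round(1).tolist());return s.x
print('pin ends',tri([S(140,188),D(104,143)]),tri([S(208,75),D(226,70)]))
print('grip top',tri([S(690,215),D(466,278)]),'eye',tri([S(580,267),D(412,298)]),'tab',tri([S(705,480),D(450,530)]),tri([S(760,435),D(528,500)]))
ob=[(S(22,278),(-56,56,12)),(S(250,335),(-56,-56,12)),(S(322,183),(56,-56,12)),(D(24,203),(-56,56,12)),(D(178,298),(-56,-56,12)),(D(326,195),(56,-56,12)),(S(140,188),(-47,0,70)),(D(104,143),(-47,0,70)),(S(206,77),(36,0,70)),(D(226,70),(36,0,70))]
n,f=tri([S(140,188),D(104,143)]),tri([S(206,77),D(226,70)])
bx=fit(ob,[*((n+f)/2)[:2],np.arctan2(*(f-n)[1::-1])])
g=tri([S(690,215),D(466,278)]);e=tri([S(580,267),D(412,298)])
yd=(e-g)[:2]; y0=np.arctan2(yd[1],yd[0])-np.pi/2
oh=[(S(690,215),(0,0,130)),(D(466,278),(0,0,130)),(S(580,267),(0,43,76)),(D(412,298),(0,43,76)),(S(705,472),(-16,-40,29)),(S(760,432),(16,-40,29)),(D(450,527),(-16,-40,29)),(D(528,497),(16,-40,29))]
hx=fit(oh,[*g[:2],y0])
print(fit([(p,(-P[0],P[1],P[2])) for p,P in oh],[*g[:2],y0]))
E
python3 fit.py
```

```text
pin ends [541.9828213   18.91884023  70.26808156] [624.02589748  34.17135829  73.06320012]
grip top [ 578.52016296 -203.79868879  131.84112351] eye [ 586.09101653 -163.18787982   83.29998158] tab [ 554.00042551 -237.58053684   27.51907657] [ 587.01883429 -247.48211829   32.58230415]
[5.87907e+02 2.76040e+01 2.19000e-01] deg 12.6
[[-0.6, -1.0], [1.1, -0.5], [0.7, -0.3], [-1.4, -2.0], [-0.6, 0.0], [0.4, -0.6], [0.6, 0.2], [0.4, 0.6], [-0.3, 1.2], [-0.6, 0.5]]
[ 5.81243e+02 -2.02302e+02 -2.27000e-01] deg -13.0
[[-0.5, -0.8], [0.5, 0.2], [-1.0, -0.5], [0.5, 2.4], [0.6, 0.3], [-1.6, 0.1], [1.2, -0.5], [-1.0, 2.0]]
[ 5.80631e+02 -2.02641e+02 -2.29000e-01] deg -13.1
[[-0.4, -0.6], [0.3, 0.5], [-0.9, -0.3], [0.4, 2.7], [9.5, -7.6], [-10.3, 8.6], [16.2, -4.5], [-16.3, 6.4]]
[ 5.80630522e+02 -2.02641015e+02 -2.28879807e-01]
```

Both fits agree to about 1–2 px. Before moving I'll check that the hanging motor and pole are clear of the path.

```bash
python3 - <<'E'
from h import *
a=load('s0');b=load('d0')
for n,u,v in(('motorbot',443,285),('motorleft',415,220),('hook',466,70),('pole lo',258,390),('pole top',250,90)):
    c,r=ray(b,u,v)
    r/=np.linalg.norm(r)
    print(n,[((c+r*s).round().tolist(),proj(a,c+r*s)[0].round().tolist()) for s in(200,350,500,650,800)])
E
```

```text
motorbot [([196.0, -635.0, 620.0], [-106302.0, 5659.0]), ([276.0, -568.0, 512.0], [1144.0, 214.0]), ([356.0, -501.0, 404.0], [754.0, 239.0]), ([436.0, -434.0, 297.0], [605.0, 249.0]), ([516.0, -367.0, 189.0], [528.0, 253.0])]
motorleft [([198.0, -614.0, 637.0], [-88072.0, 10247.0]), ([279.0, -531.0, 541.0], [1083.0, 128.0]), ([361.0, -449.0, 446.0], [702.0, 173.0]), ([442.0, -366.0, 351.0], [559.0, 189.0]), ([523.0, -284.0, 255.0], [484.0, 198.0])]
hook [([227.0, -601.0, 686.0], [-318042.0, 88190.0]), ([329.0, -508.0, 627.0], [1124.0, -119.0]), ([432.0, -416.0, 569.0], [728.0, -18.0]), ([535.0, -324.0, 510.0], [578.0, 21.0]), ([638.0, -232.0, 452.0], [501.0, 42.0])]
pole lo [([123.0, -621.0, 595.0], [23646.0, 2686.0]), ([148.0, -545.0, 469.0], [1210.0, 530.0]), ([172.0, -468.0, 342.0], [677.0, 472.0]), ([197.0, -391.0, 216.0], [498.0, 449.0]), ([222.0, -314.0, 89.0], [411.0, 438.0])]
pole top [([160.0, -557.0, 678.0], [37920.0, -9514.0]), ([212.0, -432.0, 614.0], [1000.0, -92.0]), ([265.0, -307.0, 550.0], [530.0, 31.0]), ([317.0, -182.0, 486.0], [376.0, 72.0]), ([370.0, -57.0, 422.0], [301.0, 93.0])]
```

The motor is near (350,-500,450) and the pole near (200,-400), so both are clear. Now to the hover pose above the hook.

```bash
python3 -m handwheel '[[0,0,0,0,0,-0.118,0],[0,0,0,0,0,-0.118,0],[-33.3,-48.1,1,0,0,0,0],[-33.3,-48.1,1,0,0,0,0],[-33.3,-48.1,1,0,0,0,0],[-33.3,-48.1,1,0,0,0,0],[-33.3,-48.1,1,0,0,0,0],[-33.3,-48.1,1,0,0,0,0],[-33.3,-48.1,1,0,0,0,0],[-33.3,-48.1,1,0,0,0,0]]'; python3 -m handwheel '[[-33.3,-48.1,1,0,0,0,0],[-33.3,-48.1,1,0,0,0,0],[-33.3,-48.1,1,0,0,0,0],[-33.3,-48.1,1,0,0,0,0],[-33.3,-48.1,1,0,0,0,0],[-33.3,-48.1,1,0,0,0,0],[0,0,0,0,0,0,0],[0,0,0,0,0,0,0]]'
cat > go.py <<'E'
import sys
from h import *
from scipy.spatial.transform import Rotation as Ro
# target TCP x y z, tool-y heading deg
x,y,z,hd=map(float,sys.argv[1:5])
o=sensors.get_obs();R=Ro.from_rotvec(o['orientation']).as_matrix();h=np.degrees(np.arctan2(R[1,1],R[0,1]))
c,s=np.cos(np.radians(hd)),np.sin(np.radians(hd))
G=np.array([[-s,c,0],[c,s,0],[0,0,-1]]).T
if np.linalg.det(G)<0: print('bad')
print('t',o['t'],'pos',o['ee_pos'].round(1),'head',h.round(2),'F',np.round(o['ft_force'],1),'w',round(o['width'],1))
T=Ro.from_matrix(R.T@G).as_rotvec()
print('rot first',T.round(4),'then shift',(G.T@(np.array([x,y,z])-o['ee_pos'])).round(1))
E
python3 go.py 581 -202 200 77
python3 -c "
from h import *
d=snap('wrist','w1')
print(proj(d,[[581,-202,130],[590.7,-160.6,76],[572,-241,29]]))"
```

```text
t: 1.4
ee_pos: [452.4, 123.1, 214.7]
orientation: [0.354, 3.121, 0.0]
ft_force: [0.9, 0.9, -0.1]
width: 87.9
grasp_force: 0.0
t: 2.4
ee_pos: [581.3, -200.7, 208.0]
orientation: [-0.355, -3.12, -0.001]
ft_force: [0.6, 0.7, 0.3]
width: 87.9
grasp_force: 0.0
t 2.4 pos [ 581.3 -200.7  208. ] head 77.02 F [0.6 0.7 0.3] w 87.9
rot first [ 0.0005 -0.0016  0.0004] then shift [ 0.  -1.3  8. ]
[[322.99085747 202.97784654]
 [362.13567621 187.38541224]
 [291.35760106 177.31201042]]
```

View pics/w1.png

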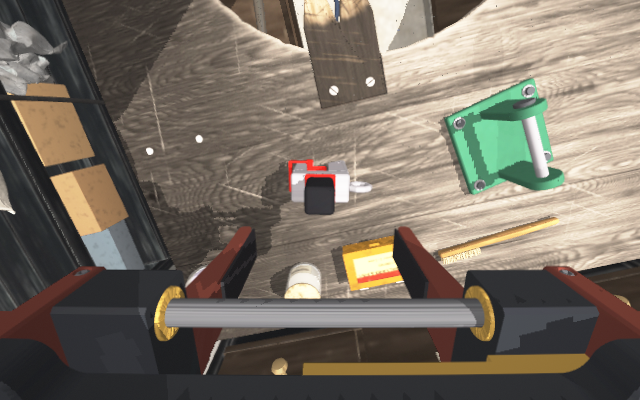

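The wrist view shows the grip block at about (320,200) against a predicted (323,203), so the fit is good to about 2–3 mm. Descending and gripping.

```bash
python3 -m handwheel '[[0,-2.5,37,0,0,0,0],[0,0,37,0,0,0,0],[0,0,37,0,0,0,0],[0,0,0,0,0,0,0],[0,0,0,0,0,0,1],[0,0,0,0,0,0,1],[0,0,0,0,0,0,1],[0,0,0,0,0,0,1],[0,0,0,0,0,0,1],[0,0,0,0,0,0,1]]'; python3 go.py 588 27.6 250 102.6
```

```text
t: 3.7
ee_pos: [581.4, -203.7, 97.7]
orientation: [-0.354, -3.122, 0.0]
ft_force: [-0.3, -1.6, 0.9]
width: 31.3
grasp_force: 0.7
t 3.7 pos [ 581.4 -203.7   97.7] head 77.06 F [-0.3 -1.6  0.9] w 31.3
rot first [-0.     -0.     -0.4457] then shift [ -56.8  224.3 -152.3]
```

```bash
python3 -m handwheel '[[0,0,0,0,0,0,1],[0,0,0,0,0,0,1],[0,0,0,0,0,0,1],[0,0,-20,0,0,0,1],[0,0,-45,0,0,0,1],[0,0,-50,0,0,0,1],[0,0,-25,0,0,0,1],[0,0,0,0,0,0,1]]'; python3 -m handwheel '[[0,0,0,0,0,-0.149,1],[0,0,0,0,0,-0.149,1],[0,0,0,0,0,-0.149,1],[0,0,0,0,0,0,1]]'; python3 go.py 588 27.6 238 102.6
```

```text
t: 4.7
ee_pos: [582.7, -203.9, 240.8]
orientation: [0.353, 3.117, -0.002]
ft_force: [-0.8, -1.0, -4.8]
width: 27.9
grasp_force: 30.0
t: 5.2
ee_pos: [580.5, -203.2, 236.1]
orientation: [0.344, -3.12, -0.002]
ft_force: [0.4, 0.3, -4.2]
width: 27.6
grasp_force: 30.0
t 5.2 pos [ 580.5 -203.2  236.1] head 102.6 F [ 0.4  0.3 -4.2] w 27.6
rot first [ 0.0017 -0.0024 -0.0001] then shift [-57.7 223.6  -1.9]
```

```bash
python3 -m handwheel '[[-9.6,37.3,0,0,0,0,1],[-9.6,37.3,0,0,0,0,1],[-9.6,37.3,0,0,0,0,1],[-9.6,37.3,0,0,0,0,1],[-9.6,37.3,0,0,0,0,1],[-9.6,37.3,0,0,0,0,1],[0,0,0,0,0,0,1],[0,0,0,0,0,0,1]]'; python3 go.py 588 27.6 238 102.6; python3 -c "
from h import *
a=snap('scene','s2');b=snap('side','d2')
A=cv2.resize(a['frame'][110:260,280:400],None,fx=4,fy=4,interpolation=2)[:600,:400]
A=cv2.resize(a['frame'][110:260,280:380],None,fx=4,fy=4,interpolation=2)
B=cv2.resize(b['frame'][100:250,290:390],None,fx=4,fy=4,interpolation=2)
cv2.imwrite('pics/c2.png',np.hstack([A,B]))"
```

```text
t: 6.2
ee_pos: [588.2, 27.2, 237.1]
orientation: [0.345, -3.121, 0.0]
ft_force: [0.0, -0.2, -4.3]
width: 27.8
grasp_force: 30.0
t 6.2 pos [588.2  27.2 237.1] head 102.6 F [ 0.  -0.2 -4.3] w 27.8
rot first [-0.0002 -0.0012  0.0001] then shift [ 0.1  0.4 -0.9]
```

View pics/c2.png

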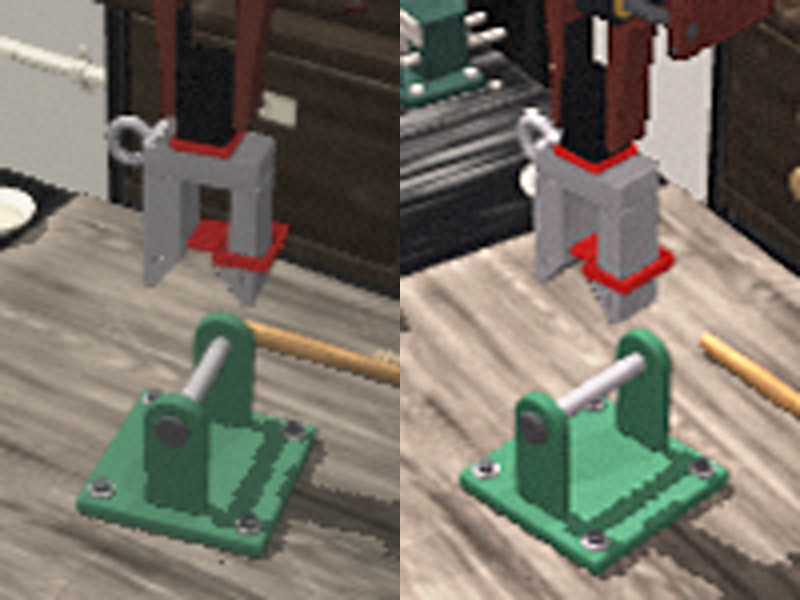

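The hook hangs over the bracket the right way round, with the latch shut. I'll fit its held pose from the feet and tab corners.

```bash
python3 - <<'E'
from h import *
from scipy.optimize import least_squares
a=load('s2');b=load('d2')
S=lambda u,v:(a,280+u/4,110+v/4)
D=lambda u,v:(b,290+(u-400)/4,100+v/4)
obs=[(S(147,285),(-16,31,0)),(D(537,279),(-16,31,0)),(S(250,303),(-16,-31,0)),(D(615,322),(-16,-31,0)),(D(656,304),(16,-31,0)),(S(262,262),(-16,-40,29)),(S(288,227),(16,-40,29)),(D(627,283),(-16,-40,29)),(D(673,257),(16,-40,29)),(S(129,140),(0,43,76)),(D(538,132),(0,43,76))]
def f(q):
    c,s=np.cos(q[2]),np.sin(q[2])
    return np.concatenate([proj(d,[q[0]+c*P[0]-s*P[1],q[1]+s*P[0]+c*P[1],P[2]+q[3]])[0]-[u,v] for (d,u,v),P in obs])
s=least_squares(f,[588,28,.219,139],loss='soft_l1');print(s.x,np.degrees(s.x[2]));print(s.fun.reshape(-1,2).round(1).tolist())
print('pin',tri([S(168,428),D(535,427)]),tri([S(224,342),D(643,362)]))
E
```

```text
[5.89282825e+02 2.90163956e+01 2.04489802e-01 1.39218823e+02] 11.716402618373507
[[-1.8, -1.2], [-0.8, -0.7], [-0.1, 0.4], [0.2, 0.4], [0.5, -1.3], [1.6, -0.2], [-0.2, 0.9], [0.5, 0.4], [-0.3, 0.8], [-0.1, -0.8], [0.0, 0.7]]
pin [547.36693465  24.85249749  64.84182042] [628.42276426  38.41505714  68.02821673]
```

```bash
python3 -m handwheel '[[0,-0.7,40,0,0,0,1],[0,0,25,0,0,0,1],[0,0,10,0,0,0,1],[0,0,5,0,0,0,1],[0,0,5,0,0,0,1],[0,0,0,0,0,0,1]]';python3 go.py 588 27.6 110 102.6
```

```text
t: 7.05
ee_pos: [589.0, 26.7, 153.0]
orientation: [-0.347, 3.122, -0.0]
ft_force: [0.2, -1.1, -3.8]
width: 28.1
grasp_force: 30.0
t 7.05 pos [589.   26.7 153. ] head 102.67 F [ 0.2 -1.1 -3.8] w 28.1
rot first [-0.0001  0.0006  0.0012] then shift [ 0.8  1.1 43. ]
```

```bash
python3 -m handwheel '[[0,0,4,0,0,0,1],[0,0,4,0,0,0,1],[0,0,0,0,0,0,1]]';python3 -m handwheel '[[0,0,4,0,0,0,1],[0,0,4,0,0,0,1],[0,0,0,0,0,0,1]]';python3 go.py 588 27.6 110 102.6
```

```text
t: 7.42
ee_pos: [589.2, 26.8, 145.0]
orientation: [-0.347, 3.121, 0.0]
ft_force: [0.5, -0.4, -1.4]
width: 28.0
grasp_force: 30.0
t: 7.8
ee_pos: [589.3, 26.9, 136.7]
orientation: [-0.347, 3.121, 0.0]
ft_force: [1.1, 1.7, 1.5]
width: 27.8
grasp_force: 30.0
t 7.8 pos [589.3  26.9 136.7] head 102.67 F [1.1 1.7 1.5] w 27.8
rot first [-0.0001  0.0012  0.0013] then shift [ 1.1  1.  26.7]
```

The latch has begun to open (about 6 N more vertically, little sideways). Continuing.

```bash
python3 -m handwheel '[[0,0,5,0,0,0,1],[0,0,5,0,0,0,1],[0,0,0,0,0,0,1]]';python3 -m handwheel '[[0,0,4,0,0,0,1],[0,0,4,0,0,0,1],[0,0,3,0,0,0,1],[0,0,0,0,0,0,1]]';python3 go.py 588 27.6 110 102.6
```

```text
t: 8.18
ee_pos: [589.1, 26.8, 126.5]
orientation: [-0.347, 3.122, 0.0]
ft_force: [3.0, 2.1, -1.3]
width: 28.1
grasp_force: 30.0
t: 8.68
ee_pos: [587.3, 26.5, 114.3]
orientation: [0.347, -3.119, 0.0]
ft_force: [0.5, 0.1, -4.5]
width: 27.8
grasp_force: 30.0
t 8.675 pos [587.3  26.5 114.3] head 102.68 F [ 0.5  0.1 -4.5] w 27.8
rot first [ 0.0003 -0.0033  0.0014] then shift [-0.9  1.   4.3]
```

```bash
python3 -m handwheel '[[0,0,2,0,0,0,1],[0,0,2,0,0,0,1],[0,0,0,0,0,0,1]]';python3 -m handwheel '[[0,0,1,0,0,0,1],[0,0,1,0,0,0,1],[0,0,0,0,0,0,1]]';python3 go.py 588 27.6 110 102.6
```

```text
t: 9.05
ee_pos: [588.5, 26.7, 111.4]
orientation: [0.347, -3.122, -0.0]
ft_force: [-0.3, 0.6, -5.0]
width: 28.4
grasp_force: 30.0
t: 9.43
ee_pos: [588.8, 26.8, 109.6]
orientation: [-0.347, 3.122, 0.0]
ft_force: [0.7, 1.3, -4.5]
width: 27.8
grasp_force: 30.0
t 9.425 pos [588.8  26.8 109.6] head 102.67 F [ 0.7  1.3 -4.5] w 27.8
rot first [0.0001 0.0002 0.0013] then shift [ 0.6  1.  -0.4]
```

```bash
python3 -m handwheel '[[0,0,1,0,0,0,1],[0,0,0,0,0,0,1]]';python3 -m handwheel '[[0,0,1,0,0,0,1],[0,0,0,0,0,0,1]]'
```

```text
t: 9.68
ee_pos: [589.0, 26.8, 109.5]
orientation: [-0.347, 3.122, 0.0]
ft_force: [-1.7, 2.1, 4.3]
width: 28.2
grasp_force: 30.0
t: 9.93
ee_pos: [589.2, 26.9, 109.5]
orientation: [-0.347, 3.121, 0.0]
ft_force: [-4.9, 1.5, 13.4]
width: 28.1
grasp_force: 30.0
```

Firm contact at TCP z 109.5, as predicted for the hook being home. Before letting go I'll check the latch.

```bash
python3 -c "
from h import *
a=snap('scene','s3');b=snap('side','d3')
A=cv2.resize(a['frame'][150:250,290:370],None,fx=5,fy=5,interpolation=2)
B=cv2.resize(b['frame'][150:250,300:380],None,fx=5,fy=5,interpolation=2)
cv2.imwrite('pics/c3.png',np.hstack([A,B]))"
```

```text
(no output)
```

View pics/c3.png

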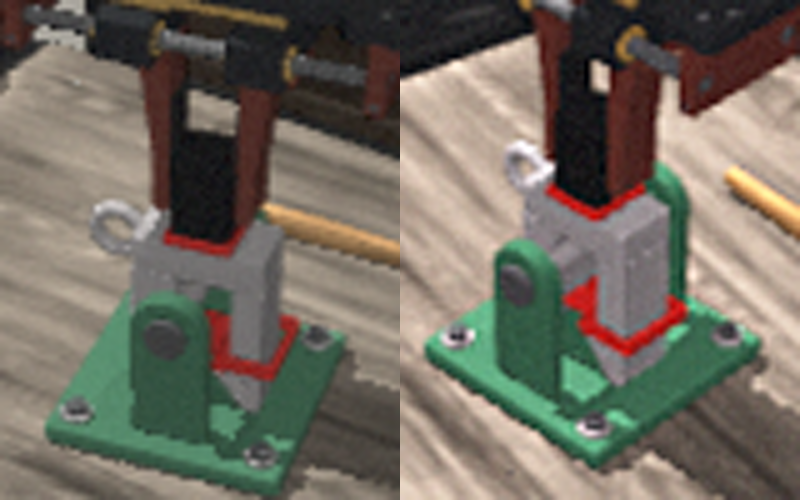

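The hook stands on the base with the pin in its throat. The red latch is level below the pin (side crop about (585,300)), so it's shut. Easing off, releasing and retreating.

```bash
python3 -m handwheel '[[0,0,-1.5,0,0,0,1],[0,0,0,0,0,0,0.6],[0,0,0,0,0,0,0.3],[0,0,0,0,0,0,0],[0,0,0,0,0,0,0],[0,0,0,0,0,0,0],[0,0,-30,0,0,0,0],[0,0,-50,0,0,0,0],[0,0,-60,0,0,0,0],[0,0,0,0,0,0,0]]'; python3 -m handwheel '[[0,0,-40,0,0,0,0],[0,0,0,0,0,0,0],[0,0,0,0,0,0,0]]'; python3 -c "
from h import *
a=snap('scene','s4');b=snap('side','d4')
A=cv2.resize(a['frame'][120:250,200:370],None,fx=2.35,fy=2.35,interpolation=2)[:,:400]
B=cv2.resize(b['frame'][150:250,300:380],None,fx=5,fy=5,interpolation=2)
A=cv2.copyMakeBorder(A,0,500-A.shape[0],0,400-A.shape[1],0)
cv2.imwrite('pics/c4.png',np.hstack([A,B]))"
```

```text
t: 11.28
ee_pos: [591.8, 26.8, 254.4]
orientation: [-0.346, 3.113, -0.001]
ft_force: [0.0, -0.1, -0.3]
width: 87.7
grasp_force: 0.0
t: 11.65
ee_pos: [588.0, 26.7, 287.8]
orientation: [0.347, -3.121, -0.0]
ft_force: [0.2, 0.1, -0.4]
width: 88.0
grasp_force: 0.0
```

View pics/c4.png

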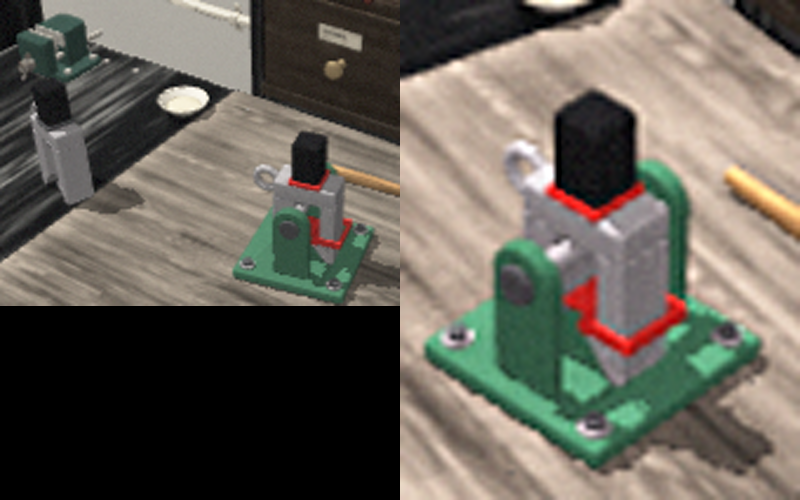

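The hook has stayed home with the latch shut under the pin, the plain hook hasn't moved, and the gripper is clear.

```bash
python3 -c "
from workcell import ctrl
print(ctrl.close_job())"
```

```text
the job is handed in; nothing more can be done
None
```

The safety hook is fully home on the bracket's cross pin, standing on the base with its latch shut under the pin; I let go of it, left the plain hook where it stood, and handed the job in at about 12 s.

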